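# Show the coded ball dish to the bench scanner

### The arm

A 6-joint arm with a two-finger parallel gripper is mounted at the origin on the work surface. World frame = base frame: x ahead of the robot, y to its left, z up, the work surface at z = 0. Lengths are in m, angles in degrees, forces in N, time in s.
With the tool pointing down it reaches from about 0.325 to 0.775 m from the base axis. Payload 5.5 kg.
Tool frame: the origin (TCP) lies at the centre of the arm's flange, where the gripper is bolted on; the fingertips stand 182 mm ahead of it and the grasp point (between the pads) lies 163 mm ahead of it; z points along the fingers, y is the direction in which the jaws open and shut (so a half turn about z gives the same grasp; the last joint's range is limited). The gripper opens to 88 mm and grips with 3 to 60 N. Pads are 20 mm wide; open, the fingers measure 115 mm over their backs; the gripper's body (75 mm by 178 mm) begins 61 mm behind the grasp point.
Start: joints at [64.59, 5.22, 70.514, -0, 104.267, -3.249], TCP at [0.226, 0.556, 0.405] pointing down, gripper open.
Joint ranges: [-164.24, 164.24], [-49.07, 125.15], [9.68, 141.18], [-86.29, 266.29], [3.28, 154.24], [-151.56, 151.56]. Speed limits (degrees/s): [147.25, 147.25, 172.46, 180, 180, 180].

### API

Orientations are given as [roll, pitch, yaw] about the fixed x, y, z axes, in that order (R = Rz(yaw) Ry(pitch) Rx(roll)).
In Python, from station import r gives the robot as it stands. The module is installed in compiled form; this text tells all that it offers. Calls block until the motion is done:
- r.reach(position, orientation): joint-space move of the TCP to a pose.
- r.servo_line(position, rotation=None, speed=0.15): straight line of the TCP; rotation=None keeps the orientation; speed is the mean speed in m/s.
- r.move_joints(angles): joint-space move.
- r.let_go() and r.grab(squeeze=None): open the fingers fully, or close them until they stop; squeeze is the grip in N (None keeps the last).
- r.wait(seconds).
- r.inverse_kinematics(position, orientation): joint angles nearest the present ones, or None.
- r.sense(): the state.
- r.snapshot(name): name is "scene" or "top"; returns a dict with "frame" (400x640x3 uint8, red, green, blue), "fx", "fy", "cx", "cy" (pixels), "R" (3x3) and "t" (3): a world point X has camera coordinates R X + t. Camera axes: x right, y down, z forward; pixel columns grow to the right and rows downward; lengths in m; the calibration is good to about 2 mm. A picture is of the moment at which its call begins. There is no depth.
A pose or a line that the arm cannot do raises r.IKError and nothing moves.
- r.hand_in(): hands the job in, once; it reports no verdict.
The state is a dict: "clock": time; "joints": joint angles; "joint_vel": joint speeds; "joint_torque": joint torques, N m; "tcp_pos": TCP position; "orientation": TCP orientation; "contact_force": force on the tool from outside, world axes, zero at the start; "torque": the same for the moment, N m; "opening": finger opening in m.
Only numpy, scipy, OpenCV 4.12 (cv2) and the standard library are available. Lean on these libraries where they do the work, as an engineer would, in place of code of your own. Each camera call takes 0.05 s, during which the arm holds its last target. There are 200 camera calls.

### The job

Log out the steel grinding ball: lift the blue dish that holds it (not the empty one) straight out of the rack, take it to the code scanner and turn it a quarter turn in the air until its bar-code label, left uncovered, squarely faces the scanner's window, about 8 cm away and centred on it. Keep the dish level and the ball lying loose in the middle of the hollow throughout; touch neither the ball nor the scanner and leave the other things where they are. Finish still holding the dish there, level and steady, without putting it down.

Things in the scene. Friction and masses are not known exactly. Their poses are not given: they have to be found in the camera images.
- dish: the dish with the steel ball: square blue plastic block 60 x 60 x 30 mm high, about 95 g, with a round shallow hollow (radius 25 mm, 6 mm deep) in its top. Origin at the centre of its underside, z up. Its bar-code label is on its +x face (a yellow strip on the top edge marks that side); the +y and -y faces are plain, flat, 60 mm apart and free to grip.
- dish_hollow (a point): the lowest point of that dish's hollow, 24 mm above the centre of its underside. The hollow rises at 5 degrees up to 9 mm from the middle, then 12 degrees up to 17 mm, then 25 degrees to the rim.
- code: the raised white bar-code label of that dish: a plate 40 mm wide, 16 mm high, 1.5 mm thick in the middle of the dish's +x face. Origin at its centre, 31 mm along the dish's x from the dish's middle and 19 mm above the underside; axes as the dish's.
- code_face (a point): centre of the outer face of that label, 31.5 mm along x from the dish's vertical centre line and 19 mm above the underside; it looks along the dish's +x.
- ball_center (a point): centre of the loose polished steel ball, 20 mm across, 33 g, lying in the hollow; it rolls easily (tipping over 5 degrees, or starts and stops over about 0.8 m/s2, set it rolling) and stands 14 mm above the dish's rim.
- rack: fixed white rack, 94 x 236 x 11 mm, with two square recesses 5 mm deep, 120 mm apart along its y; either may hold the steel ball's dish. The dishes stand in them with 1.5 mm play a side and axes parallel to the rack's; the rack's flat top is 5 mm above their undersides, so fingers have room beside a dish down to there. Origin at the centre of its underside.
- spare_dish: the other dish, of the same shape and colour, in the other recess, empty; leave it alone. Origin at the centre of its underside.
- scanner: fixed dark grey presentation scanner, 80 mm deep (x), 84 mm wide (y), 150 mm high, on a black foot (100 x 92 mm). Origin at the centre of its underside on the bench, z up; its window is on its -x face. Facing it squarely with the label towards it means that the dish's x axis points the same way as the scanner's x axis.
- window (a point): centre of the scanner's red window, 62 x 62 mm, 41 mm along -x from the scanner's origin and 100 mm above the bench; the window looks along the scanner's -x. Axes as the scanner's.
- tip_box: loose pink box of pipette tips with clear lid, 80 x 118 x 55 mm high; leave it alone. Origin at the centre of its underside.
- mouse: loose black computer mouse, 100 x 60 x 32 mm, on a grey mat; leave it alone. Origin at the centre of its underside.
- ball: the same steel ball as a body; its origin lies on its surface and turns as it rolls, so use its centre instead.
There are look-alikes about, which are no part of the job. Leave any pink look-alike of the dish alone.

How it is judged (in metres and radians):
On the way, in this order (a step that is already met when the one before it is completed fails the run):
1. the dish is lifted clear of the rack, still unturned and level, the ball in its middle (height (world z) of dish above 0.03 m and angle between the x axis of dish and the x axis of rack, either way round below 0.35 rad and angle between dish's own z axis and vertical below 0.07 rad and horizontal distance between ball_center and dish_hollow below 0.01 m and contact force between the fingers and dish above 2 N), for 0.2 s.
2. the dish is turned in the air to face the scanner, level, the ball in its middle (height (world z) of dish above 0.03 m and angle between the x axis of dish and the x axis of scanner, either way round below 0.14 rad and angle between dish's own z axis and vertical below 0.07 rad and horizontal distance between ball_center and dish_hollow below 0.01 m and contact force between the fingers and dish above 2 N), for 0.2 s.
At the end, for the whole second after the job is handed in: Dish held in the fingers (over 2 N), at rest, level within 4 degrees, steel ball within 6 mm of the hollow's middle; its label faces the scanner window within 8 degrees, 55 to 105 mm in front of it, within 25 mm of its centre sideways and 20 mm in height (contact force between the fingers and dish above 2 N and x of code_face in the frame of scanner between -0.146 and -0.096 m and y of code_face in the frame of scanner between -0.025 and 0.025 m and z of code_face in the frame of scanner between 0.08 and 0.12 m and x of dish in the frame of scanner below -0.12 m and angle between the x axis of dish and the x axis of scanner, either way round below 0.14 rad and angle between dish's own z axis and vertical below 0.07 rad and horizontal distance between ball_center and dish_hollow below 0.006 m and linear speed of dish below 0.02 m/s and angular speed of dish below 0.1 rad/s); the arm keeps its last pose, push and grip.
It fails at once if the steel ball rolls 15 mm or more from the middle of the hollow (horizontal distance between ball_center and dish_hollow above 0.015 m).
It fails at once if the dish is tipped by more than 11 degrees (angle between dish's own z axis and vertical above 0.2 rad).
It fails at once if the fingers press on the label (contact force between the fingers and code above 0.5 N).
It fails at once if the robot touches the steel ball, or the robot or the dish touches the scanner (contact force between any of the arm, the fingers and ball above 0.3 N or contact force between any of the arm, the fingers, dish and scanner above 1 N).
It fails at once if the other dish, the tip box or the mouse is shifted by more than 10 mm (distance of any of spare_dish, tip_box, mouse from where it was at the start of the episode above 0.01 m).
It also fails if it takes over 48 s, if anything falls off the work surface, if the arm or the gripper's body presses on something with over 40 N, if the wrist force passes 120 N, or if a joint passes its speed limit or range.

## Working session

There is one attempt and no reset: what is moved stays moved. The work goes in short steps, each a Python script; the robot and the scene stay as the last script left them, time stands still between calls to the robot, and variables do not carry over. Pictures are saved under pics/ and viewed, about 8 in all and at most 12, crops included, and the job is handed in when it is done.

```bash
mkdir -p pics
cat > h.py <<'E'
from station import r
import numpy as np, cv2
def snap(n,f):
    s=r.snapshot(n); cv2.imwrite('pics/'+f,s['frame'][:,:,::-1]); return s
def ray(s,u,v,z):
    R=np.array(s['R']);t=np.array(s['t']);c=-R.T@t
    d=R.T@np.array([(u-s['cx'])/s['fx'],(v-s['cy'])/s['fy'],1]); return c+d*(z-c[2])/d[2]
def proj(s,X):
    p=np.array(s['R'])@np.array(X)+np.array(s['t']); return [s['fx']*p[0]/p[2]+s['cx'],s['fy']*p[1]/p[2]+s['cy']]
E
python3 - <<'E'
from h import *
for n in('scene','top'):
    s=snap(n,n+'1.png'); R=np.array(s['R']); print(n,s['fx'],s['cx'],s['cy'],R.round(3).tolist(),(-R.T@np.array(s['t'])).round(3))
print(r.sense())
E
```

```text
scene 420.8940975137568 323.2954906014774 197.85766434886332 [[0.866, 0.5, 0.005], [0.369, -0.633, -0.681], [-0.338, 0.592, -0.732]] [ 0.913 -0.618  0.831]
top 459.6468888648294 320.0883097797766 194.72041590291605 [[-0.083, -0.997, -0.004], [-0.97, 0.082, -0.231], [0.23, -0.015, -0.973]] [ 0.261 -0.021  1.49 ]
{'clock': 0.1, 'joints': array([ 6.45906606e+01,  5.25870079e+00,  7.05749293e+01, -1.13126493e-04,
        1.04267456e+02, -3.24791498e+00]), 'joint_vel': array([ 0.01313539, -0.08836702, -0.05814084, -0.06215417, -0.02815013,
        0.00628297]), 'joint_torque': array([ 2.15466949e-03, -4.47854733e+01, -4.07572567e+01,  6.99605397e-02,
        2.82598869e-02, -8.84946780e-05]), 'tcp_pos': array([0.22634621, 0.55572166, 0.40362116]), 'orientation': array([-1.79899070e+02, -5.61764523e-03,  1.57838543e+02]), 'contact_force': array([ 0.23050858, -0.70560642, -0.5587448 ]), 'torque': array([-0.00929597,  0.03444142, -0.00160719]), 'opening': 0.08773328337841897}
```

View pics/scene1.png

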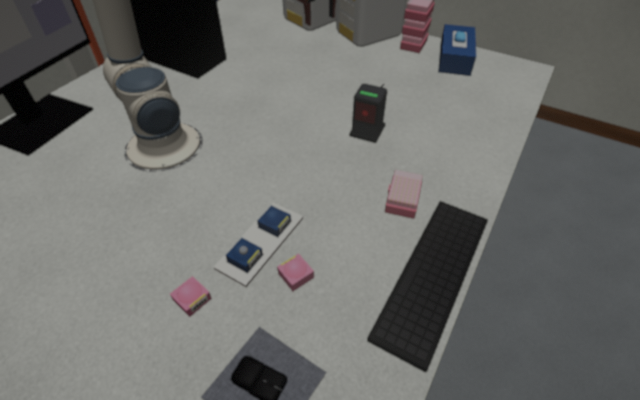

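View pics/top1.png

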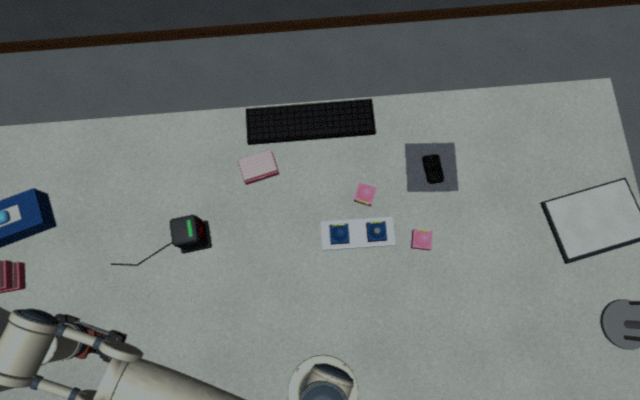

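The scene view shows the ball in the nearer blue dish at about (243,252). In the top view that is the right one at (376,231), with the scanner at about (190,232). I'll enlarge both.

Run:
```python
import cv2,numpy as np
t=cv2.imread('pics/top1.png');s=cv2.imread('pics/scene1.png')
def c(i,x,y,w,h,k): return cv2.resize(i[y:y+h,x:x+w],None,fx=k,fy=k,interpolation=cv2.INTER_CUBIC)
a=c(t,315,210,86,43,9); b=c(t,165,205,53,53,5); b=cv2.hstack if 0 else b
cv2.imwrite('pics/c1.png',a)
b=c(t,160,205,57,57,7); d=c(s,340,75,57,57*1,7)
cv2.imwrite('pics/c2.png',np.hstack([b,d]))
```

```text
(no output)
```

View pics/c1.png

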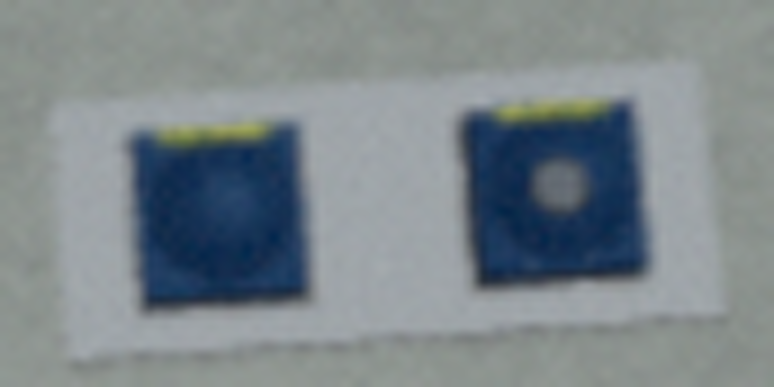

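View pics/c2.png

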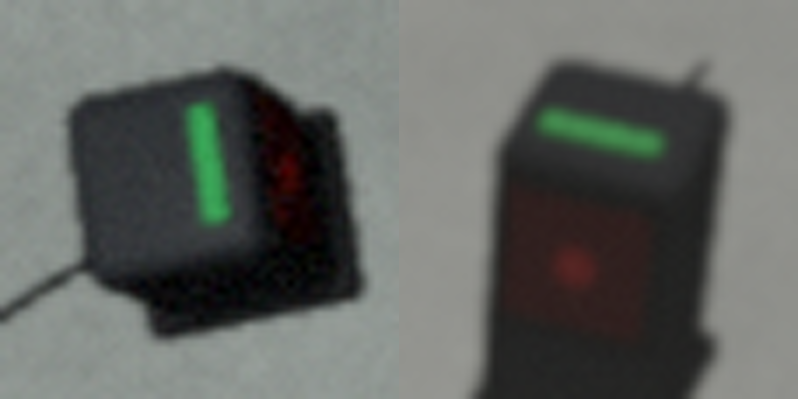

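```bash
cat > m.py <<'E'
from h import *
T=r.snapshot('top');S=r.snapshot('scene')
def tp(x,y,ox,oy,k,z,s=T): return ray(s,(x+.5)/k-.5+ox,(y+.5)/k-.5+oy,z)
def rep(n,P):
    P=np.array(P)[:,:2]; e=np.roll(P,-1,0)-P
    print(n,'c',P.mean(0).round(4),'len',np.linalg.norm(e,axis=1).round(4),'ang',np.degrees(np.arctan2(e[:,1],e[:,0])).round(1))
rep('dish',[tp(x,y,315,210,9,.036) for x,y in((466,115),(633,101),(646,268),(478,280))])
rep('spare',[tp(x,y,315,210,9,.036) for x,y in((133,135),(298,123),(307,292),(146,302))])
rep('rack',[tp(x,y,315,210,9,.011) for x,y in((50,105),(697,62),(724,315),(73,360))])
print('ball',tp(560,186,315,210,9,.040))
rep('scantop',[tp(x,y,160,205,7,.150) for x,y in((68,103),(240,64),(268,245),(92,282))])
print('win top',tp(288,172,160,205,7,.1),'scene',tp(575-399,268,340,75,7,.1,S))
rep('green',[tp(x,y,160,205,7,.150) for x,y in((200,105),(216,222))])
rep('greenS',[tp(x-399,y,340,75,7,.150,S) for x,y in((540,120),(662,147))])
rep('foot',[tp(x,y,160,205,7,.01) for x,y in((335,110),(362,290),(158,335))])
E
python3 m.py
```

```text
dish c [ 0.4717 -0.2122] len [0.0598 0.0598 0.0595 0.059 ] ang [-90.  177.7  89.3  -2. ]
spare c [ 0.4739 -0.0933] len [0.0589 0.0604 0.0569 0.0597] ang [-90.6 177.4  88.7  -0.6]
rack c [ 0.4736 -0.1539] len [0.2354 0.0922 0.2336 0.0927] ang [-91.  179.2  89.1   0.3]
ball [ 0.47263486 -0.21335662  0.04      ]
scantop c [0.5072 0.3683] len [0.0737 0.0789 0.0743 0.0775] ang [ -81.7 -172.6   97.2    7. ]
win top [0.51235282 0.33015542 0.1       ] scene [0.510467   0.32857003 0.1       ]
green c [0.5099 0.3511] len [0.0508 0.0508] ang [-173.4    6.6]
greenS c [0.506  0.3529] len [0.0524 0.0524] ang [   8.3 -171.7]
foot c [0.4949 0.3549] len [0.0859 0.095  0.1292] ang [-173.2   97.8  -40.5]
```

Run:
```python
from h import *
p=[.472,-.2133]
print(r.inverse_kinematics([.525,.218,.26],[180,0,97.3]))
r.reach(p+[.38],[180,0,-1])
r.servo_line(p+[.182+.0165],speed=.12); r.wait(.3)
q=r.sense(); print(q['clock'],q['tcp_pos'],q['orientation'],q['contact_force'],q['joints'])
s=snap('scene','s2.png')
i=cv2.imread('pics/s2.png');cv2.imwrite('pics/s2c.png',cv2.resize(i[185:305,180:340],None,fx=5,fy=5,interpolation=cv2.INTER_CUBIC))
```

```text
[ 1.91211503e+01  1.52445929e+00  8.90324726e+01 -2.54444375e-14
  8.94430681e+01  1.18211503e+01]
5.0 [ 0.472058   -0.21333925  0.19878607] [ 1.79988252e+02 -2.43899250e-02 -1.00340073e+00] [-0.33813324  0.12336465 -0.04850568] [-2.80832889e+01 -4.02378290e+00  1.00866464e+02  6.47483417e-04
  8.31302549e+01  6.29200370e+01]
```

View pics/s2c.png

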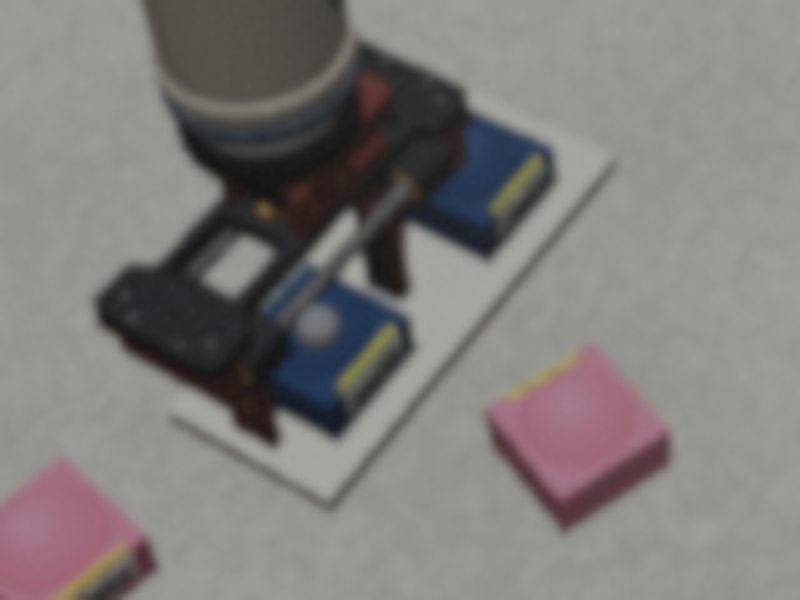

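The fingers straddle the ball's dish, with tips clear of the rack (crop about (265,430) and (395,285)). The ball sits at about (318,325). I'll lower slightly, close and lift.

Run:
```python
from h import *
p=[.472,-.2133]
r.servo_line(p+[.182+.0140],speed=.02); r.wait(.2)
r.grab(15); r.wait(.3)
q=r.sense(); print(q['clock'],q['tcp_pos'],q['opening'],q['contact_force'],q['torque'])
r.servo_line(p+[.182+.0140+.020],speed=.02); r.wait(.3)
q=r.sense(); print(q['clock'],q['tcp_pos'],q['opening'],q['contact_force'],q['torque'])
r.servo_line(p+[.182+.0085+.081],speed=.04); r.wait(.5)
q=r.sense(); print(q['clock'],q['tcp_pos'],q['opening'],q['contact_force'])
ims=[]
for n,b in(('scene',(190,160)),('top',(340,195))):
    s=snap(n,n+'3.png'); i=cv2.imread('pics/%s3.png'%n); ims.append(cv2.resize(i[b[1]:b[1]+80,b[0]:b[0]+80],None,fx=5,fy=5,interpolation=cv2.INTER_CUBIC))
cv2.imwrite('pics/c3.png',np.hstack(ims))
```

```text
6.375 [ 0.47200428 -0.21328703  0.19603635] 0.05989389125180096 [1.34738651 0.2860777  0.11994653] [ 0.06149169  0.13093657 -0.01661827]
7.825 [ 0.47198616 -0.21327996  0.21591536] 0.06011934114297188 [ 0.61131471 -0.21214855 -1.24504761] [-0.02487113  0.18716512  0.03453057]
9.8667 [ 0.47200629 -0.21329676  0.27150037] 0.06007232651524341 [-0.03567986 -0.04944026 -1.12158919]
```

View pics/c3.png

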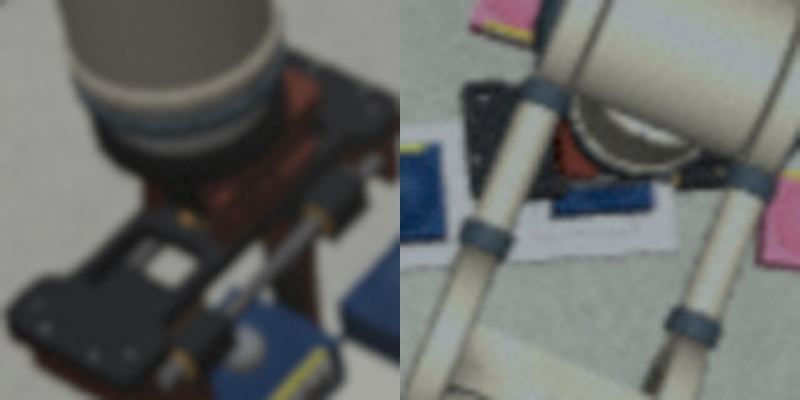

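The dish is lifted with the ball still central: crop (248,345), just inside the finger, between the dish's edges. The measured weight of about 1.2 N matches. Next is one slow move that turns the dish on the way.

Run:
```python
from h import *
r.servo_line([.525,.218,.271],[180,0,97.3],speed=.06); r.wait(1)
q=r.sense(); print(q['clock'],q['tcp_pos'],q['orientation'],q['opening'],q['contact_force'],q['joints'])
S=snap('scene','s4.png');T=snap('top','t4.png')
c=np.array([.525,.218,.105]);print(proj(S,c),proj(T,c))
ims=[]
for s,n in((S,'s4'),(T,'t4')):
    u,v=map(int,proj(s,c));x=u-40+(20 if n=='s4' else -30);y=v-50;print(n,x,y)
    ims.append(cv2.resize(cv2.imread('pics/%s.png'%n)[y:y+80,x:x+80],None,fx=5,fy=5,interpolation=cv2.INTER_CUBIC))
cv2.imwrite('pics/c4.png',np.hstack(ims))
```

```text
18.3583 [0.52499474 0.21800404 0.27099483] [-1.79999801e+02  8.61668309e-04  9.72998242e+01] 0.05999870709445309 [-0.16586144  0.14010944 -0.95557495] [ 1.91219460e+01  1.23207697e+00  8.82015997e+01 -8.02679987e-04
  9.05666946e+01  1.18221138e+01]
[np.float64(351.84544800165753), np.float64(133.57138886666922)] [np.float64(236.9174254330689), np.float64(221.74591954879975)]
s4 331 83
t4 166 171
```

View pics/c4.png

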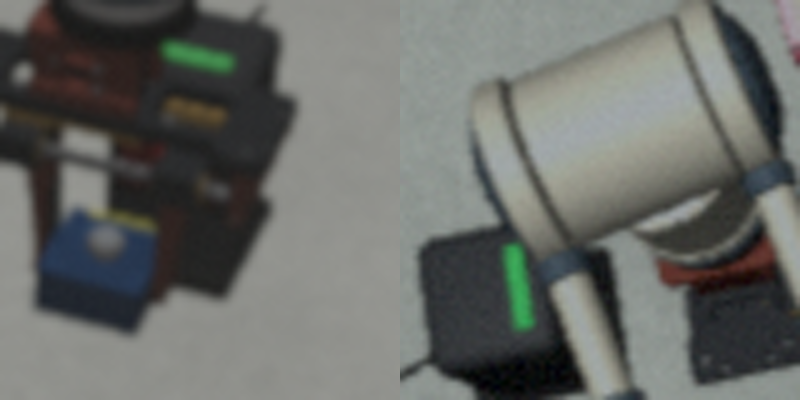

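The dish is turned, with the yellow strip towards the scanner (crop (120,220)), and the ball is at about (105,240). I'll compare that numerically, check it is steady, then hand in.

Run:
```python
from h import *
S=r.snapshot('scene')
print('ball',ray(S,331+105.5/5-.5,83+240.5/5-.5,.115))
# level/position check: visible rear top/bottom corners of the dish
for x,y,z in((40,262,.111),(140,285,.111),(36,306,.081),(136,334,.081)): print(ray(S,331+(x+.5)/5-.5,83+(y+.5)/5-.5,z).round(4))
a=np.radians(97.3);d=np.array([np.cos(a),np.sin(a)]);l=np.array([-d[1],d[0]])
for k in(1,-1): print('exp rear',np.array([.525,.218])-.03*d+k*.03*l)
q=r.sense();print(q['clock'],q['opening'],np.abs(q['joint_vel']).max())
```

```text
ball [0.52381543 0.21765351 0.115     ]
[0.5    0.1874 0.111 ]
[0.5557 0.1973 0.111 ]
[0.4993 0.1859 0.081 ]
[0.5579 0.1926 0.081 ]
exp rear [0.4990551  0.18443123]
exp rear [0.55856877 0.1920551 ]
18.5083 0.060065222128922645 0.12719732651519253
```

The ball is central and the rear corners agree to about 3 mm. To rule out a real tilt, I'll overlay the predicted level dish.

Run:
```python
from h import *
S=snap('scene','s5.png');i=cv2.imread('pics/s5.png');k=10;ox,oy=332,115
I=cv2.resize(i[oy:oy+40,ox:ox+38],None,fx=k,fy=k,interpolation=cv2.INTER_CUBIC);J=I.copy()
a=np.radians(97.3);d=np.array([np.cos(a),np.sin(a),0]);l=np.array([-d[1],d[0],0]);c=np.array([.525,.218,.081])
for h in(0,.03):
    P=[((np.array(proj(S,c+u*.03*d+v*.03*l+[0,0,h]))-[ox,oy]+.5)*k).astype(int) for u,v in((-1,-1),(-1,1),(1,1),(1,-1))]
    cv2.polylines(J,[np.array(P)],True,(0,255,0),1)
J=cv2.convertScaleAbs(J,alpha=1.6);I=cv2.convertScaleAbs(I,alpha=1.6)
cv2.imwrite('pics/c5.png',np.hstack([I,J]))
```

```text
(no output)
```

View pics/c5.png

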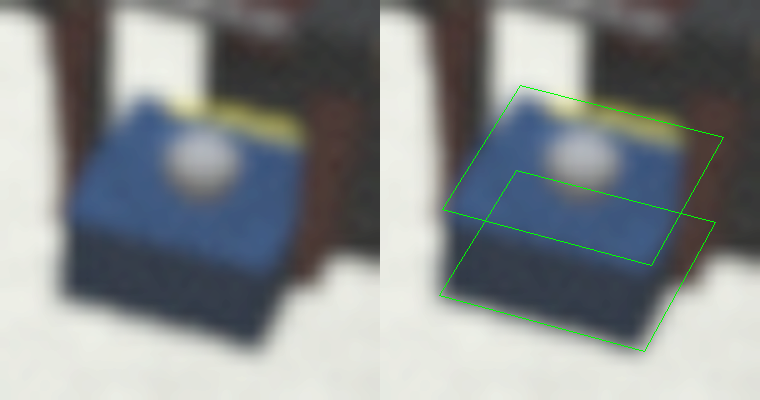

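Run:
```python
from h import *
S=r.snapshot('scene');k=10
def ov(f,c,yaw,ox,oy):
    I=cv2.resize(cv2.imread(f)[oy:oy+40,ox:ox+39],None,fx=k,fy=k,interpolation=cv2.INTER_CUBIC)
    a=np.radians(yaw);d=np.array([np.cos(a),np.sin(a),0]);l=np.array([-d[1],d[0],0])
    for h in(0,.03):
        P=[((np.array(proj(S,np.array(c)+u*.03*d+v*.03*l+[0,0,h]))-[ox,oy]+.5)*k).astype(int) for u,v in((-1,-1),(-1,1),(1,1),(1,-1))]
        cv2.polylines(I,[np.array(P)],True,(0,255,0),1)
    return cv2.convertScaleAbs(I,alpha=1.6)
cv2.imwrite('pics/c6.png',np.hstack([ov('pics/scene1.png',[.472,-.2133,.006],-1,224,234),ov('pics/s5.png',[.525,.218,.081],97.3,332,115)]))
```

```text
(no output)
```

View pics/c6.png

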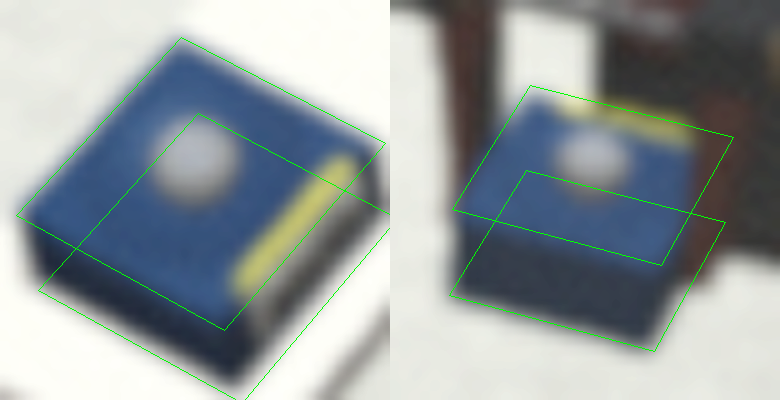

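Run:
```python
from station import r
q=r.sense();print(q['clock'],q['tcp_pos'],q['opening'],abs(q['joint_vel']).max())
r.hand_in()
```

```text
18.6083 [0.5250041  0.21798887 0.27097099] 0.05980566605774371 0.12545263911742385
the job is handed in; nothing more can be done
```

I gripped the dish holding the ball on its plain faces at 15 N and lifted it straight out of the rack. Then I carried it to the scanner, turning it 98° on the way, and handed in with it still held in the air. The clock read 18.6 s; no verdict is reported.

**Last checks that agreed:**
- **Position:** the arm was at its target to within 0.1 mm and still. By my measurements that puts the label about 80 mm from the window and centred on it. The dish's rear bottom corners in the picture agree to about 2 mm.
- **Grip:** the finger opening was 59.8 mm on the 60 mm dish. The wrist force of about 1 N fits the weight of the dish and ball.
- **Ball:** the picture puts it about 1 mm from the middle of the hollow.

**Check that did not fully agree:** the dish's top edges appear up to about 3 mm off where a level dish should show them. The picture of the dish standing level in the rack shows much of the same offset, so it is mostly edge rounding and blur. I estimate any real tilt at 2.5° or less, against the 4° limit, but I could not measure it more closely.

I took no separate final picture of the spare dish, tip box and mouse; the arm passed well above them.

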